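# Lower the letter-pad press by one turn of its hand wheel

## Task

Bring the platen of the small screw press down onto the letter pads: push the hand wheel round by its upright handle through exactly one full turn clockwise, as seen from above, so that the handle comes back to where it started, and do not wind it past that. Push gently with the fingertips only; do not grip the handle or lift the wheel. Leave everything else standing where it is, and take the hand away at the end.

Things in the scene. Friction and masses are not known exactly. Their poses are not given: they have to be found in the camera images.
- handwheel (a joint): how far the hand wheel has been turned, rad: 0 at the start, growing clockwise as seen from above; 6.283 is one full turn. The wheel turns about a fixed upright axis, resists with about 0.2 N m of dry friction (about 3 N at the handle), and stays where it is left. It has no stop at one turn. One turn lowers the platen by 10 mm, from 10 mm above the pads to just resting on them
- hub (a point): top centre of the wheel's hub, on its turning axis, 236 mm above the table. The wheel lies level on top of a small grey screw press (base 260 x 320 mm, 207 mm high to the wheel's underside). Wheel: dark steel, 155 mm across, a round rim 15 mm thick whose centre line is 70 mm from the axis and whose top is 229.5 mm above the table, three spokes, hub 44 mm across. The wheel only sits on its shaft: it would lift off if pulled up
- handle_mid (a point): middle of the wheel's upright handle, 258 mm above the table: a black round grip 24 mm across (a little thinner at both ends), standing on the rim at the end of one spoke, 70 mm from the wheel's axis, from 234 mm to its top at 288 mm above the table. It does not spin or fold. It starts at any angle round the wheel
- glue_bottle: white glue bottle with a cap, 56 mm across, 140 mm tall, standing beside the press; origin at the centre of its underside. A bystander, loose
- envelopes: bundle of envelopes, 162 x 114 x 40 mm, lying beside the press; origin at the centre of its underside. A bystander, loose
- glue_stick: glue stick, 27 mm across, 88 mm tall, standing on the front part of the press base (20 mm above the table); origin at the centre of its underside. A bystander, loose
- stapler: black desk stapler, 130 x 34 x 59 mm; origin at the centre of its underside. A bystander, loose
- mug: white mug, 80 mm across, 90 mm tall; origin at the centre of its underside. A bystander, loose
- tape_roll: roll of clear tape lying flat, 100 mm across, 25 mm high; origin at the centre of its underside. A bystander, loose
- card_box: closed cardboard box of cards, 120 x 80 x 40 mm; origin at the centre of its underside. A bystander, loose
- handle: the same upright handle as a body; origin at the foot of the grip's pin on the rim, 228 mm above the table, z up along the grip

How it is judged:
On the way:
1. a fingertip pushes the handle itself, with the wheel in the middle part of its turn (value of joint handwheel between 1.6 and 4.7 rad and contact force between the fingers and handle above 0.3 N).
At the end, for the whole second after the job is handed in: the wheel stands still, one full turn clockwise from its start to within 0.2 rad (14 mm at the handle), seated on its shaft, and every bystander is within 30 mm of where it stood (value of joint handwheel between 6.0832 and 6.4832 rad and velocity of joint handwheel between -0.05 and 0.05 rad/s and height (world z) of hub below 0.241 m and distance of each of glue_bottle, envelopes, glue_stick, stapler, mug, tape_roll, card_box from where it was at the start of the episode below 0.03 m); the robot touches nothing.
It fails at once if the wheel is wound more than 0.35 rad past one turn (value of joint handwheel above 6.6332 rad).
It fails at once if the wheel is lifted 8 mm or more on its shaft (height (world z) of hub above 0.244 m).
It fails at once if the handle is gripped or shoved hard (over 40 N between fingers and handle) (contact force between the fingers and handle above 40 N).
It fails at once if a bystander is moved or lifted by more than 30 mm (distance of any of glue_bottle, envelopes, glue_stick, stapler, mug, tape_roll, card_box from where it was at the start of the episode above 0.03 m).
It also fails if it takes over 64 s, if anything falls off the work surface, if the arm or the gripper's body presses on something with over 40 N, if the wrist force passes 120 N, or if a joint passes its speed limit or range.

## Robot

A 6-joint arm with a two-finger parallel gripper is mounted at the origin on the work surface. World frame = base frame: x ahead of the robot, y to its left, z up, the work surface at z = 0. Lengths are in m, angles in rad, forces in N, time in s.
With the tool pointing down it reaches from about 0.3 to 0.875 m from the base axis. Payload 6.4 kg.
Tool frame: the origin (TCP) lies midway between the tips of the shut fingers; the grasp point (between the pads) lies 19 mm behind it (ctrl.tcp_to_grasp is the distance from the TCP to the grasp point, in m); z points along the fingers, y is the direction in which the jaws open and shut (so a half turn about z gives the same grasp; the last joint's range is limited). The gripper opens to 85 mm and grips with 20 to 120 N. Pads are 22 mm wide; open, the fingers measure 114 mm over their backs; the gripper's body (76 mm by 85 mm) begins 54 mm behind the grasp point. The pads swing forward as they close: fully open they stand 13 mm farther back than shut.
Start: joints at [1.117, 0.181, 1.607, -0, 1.354, -0.206], TCP at [0.141, 0.557, 0.231] pointing down, gripper open.
Joint ranges: [-2.99, 2.99], [-0.89, 2.07], [0.3, 2.58], [-1.14, 4.28], [0, 2.63], [-3.12, 3.12]. Speed limits (rad/s): [2.57, 2.57, 3.01, 3.14, 3.14, 3.14].

## Interface

Orientations are given as a unit quaternion [w, x, y, z].
In Python, from bench import monitor, imaging, order, spotter, ctrl gives the robot as it stands.
- The arm moves only by the shell command python3 -m pendant 'ROWS'. ROWS is JSON, a list that holds one entry, the list of rows, each a list of 5 numbers: the shift along the world's x, y, z in mm, then the turn about the world's z in degrees, then the finger opening in mm, from 0 to 85.4. A call has 1 to 8 rows; each row shifts and turns the commanded pose from where the row before left it; what a row does not reach is not made up. A row lasts 1/8 s, in which the tool goes at most 62.5 mm and 10.7 degrees, less where a joint would pass 70% of its speed; a pose out of reach is approached as far as the arm can. A call with a gripper value outside its range is refused whole. The fingers move at their own pace and stop on an object; the grip force is fixed at half the most. Time passes only in rows, so rows that do not move let the fingers close. It gives the time, the measured TCP pose, the force and the opening at its end, in the units of the state.
- monitor.get_obs(): the state, without advancing time (a new reading comes with each control period).
- imaging.camera(name): name is "scene" or "top" or "wrist"; returns a dict with "img" (480x640x3 uint8, red, green, blue), "vfov" (degrees; the focal length in pixels is half the picture's height over the tangent of half this angle, whatever the lens; pixels are square), "cx", "cy" (the principal point, pixels), "origin" and "orientation" of the camera in the world. Camera axes: x right, y down, z forward; pixel columns grow to the right and rows downward; lengths in m; the calibration is good to about 2 mm. A picture is of the moment at which its call begins. There is no depth.
- order.hand_in(): hands the job in, once; it reports no verdict.
Trained networks look in the newest picture that a camera, given by its name, has taken for a name from the list of things; names that differ only in an ending like _2 or _b are one class to them, and where a whole thing is asked for, a point or a joint stands for the part that bears it (a point fixed in the world has none). Each returns a list of dicts, best first, with "confidence" (0 to 1); they miss things now and then, are a little off and sometimes report something else, mostly with a low value. They report only what shows in the picture. A call takes as long as a camera call.
- spotter.recognise(camera, thing): "at" ([x, y, z] in m, in the coordinates of the camera as it stood for that picture, good to about 4 mm: the middle of the surface that is visible of it).
- spotter.tip_of(camera, thing): "at" ([x, y, z] in m, in the coordinates of the camera as it stood for that picture, good to about 4 mm: a listed point, or the origin of a listed thing).
The state is a dict: "time_s": time; "q": joint angles; "dq": joint speeds; "joint_efforts": joint torques, N m; "eef_pos": TCP position; "eef_rot": TCP orientation; "wrist_force": force on the tool from outside, world axes, zero at the start; "torque": the same for the moment, N m; "opening": opening from 0.0 (shut) to 1.0 (fully open).
Only numpy, scipy, OpenCV 4.12 (cv2) and the standard library are available. Lean on these libraries where they do the work, as an engineer would, in place of code of your own. Each camera call takes 0.05 s, during which the arm holds its last target. There are 200 camera calls.

## Working session

There is one attempt and no reset: what is moved stays moved. The work goes in short steps, Python scripts to look and compute and a shell command to move; the robot and the scene stay as the last step left them, time stands still between calls to the robot, and variables do not carry over. Pictures are saved under pics/ and viewed, about 8 in all and at most 12, crops included, and the job is handed in when it is done.

```bash
mkdir -p pics; cat > h.py <<'E'
import numpy as np, cv2
from scipy.spatial.transform import Rotation as R
from bench import monitor, imaging, order, spotter, ctrl
def cam(n,save=None):
    c=imaging.camera(n)
    if save: cv2.imwrite('pics/'+save,c['img'][...,::-1])
    return c
def M(c):
    o=c['orientation']; o=np.array(o)
    return R.from_quat([*o[1:],o[0]]).as_matrix() if o.shape==(4,) else o
def w(c,p): return M(c)@np.array(p)+np.array(c['origin'])
def px(c,P):
    p=M(c).T@(np.array(P)-c['origin']); f=240/np.tan(np.radians(c['vfov'])/2)
    return np.array([c['cx']+f*p[0]/p[2],c['cy']+f*p[1]/p[2]])
def ray(c,u,v,z):
    f=240/np.tan(np.radians(c['vfov'])/2); d=M(c)@np.array([(u-c['cx'])/f,(v-c['cy'])/f,1]); o=np.array(c['origin'])
    return o+d*(z-o[2])/d[2]
E
python3 - <<'E'
from h import *
np.set_printoptions(precision=3,suppress=True)
print(monitor.get_obs())
for n in ['top','scene']:
    c=cam(n,n+'0.png'); print(n,c['vfov'],c['cx'],c['cy'],c['origin'],c['orientation'])
    for t in ['hub','handle_mid','handle','glue_bottle','envelopes','glue_stick','stapler','mug','tape_roll','card_box']:
        for r in spotter.tip_of(n,t)[:2]: P=w(c,r['at']); print(t,round(r['confidence'],2),P,px(c,P))
E
```

```text
{'time_s': 0.0, 'q': array([ 1.117,  0.182,  1.608,  0.   ,  1.354, -0.206]), 'dq': array([-0.001,  0.   ,  0.001, -0.001, -0.001, -0.001]), 'joint_efforts': array([ -0.001, -44.487, -35.133,  -0.   ,   0.009,   0.   ]), 'eef_pos': array([0.141, 0.557, 0.23 ]), 'eef_rot': array([-0.   ,  0.124,  0.992, -0.001]), 'wrist_force': array([-0.699,  0.493,  0.42 ]), 'torque': array([-0.018,  0.01 , -0.021]), 'opening': 1.00268845087722}
top 53.34069574259137 326.61876727007416 232.7639447362147 [ 0.196 -0.001  1.584] [ 0.071 -0.686  0.72  -0.073]
hub 0.61 [0.579 0.055 0.243] [301.122 198.505]
handle_mid 0.47 [ 0.59  -0.015  0.259] [324.989 192.265]
handle 0.4 [ 0.591 -0.013  0.23 ] [324.478 194.507]
glue_bottle 0.55 [0.473 0.268 0.   ] [243.026 251.608]
envelopes 0.9 [ 0.622 -0.187  0.003] [375.108 202.286]
glue_stick 0.66 [0.472 0.036 0.021] [311.621 247.431]
stapler 0.61 [0.273 0.345 0.001] [220.033 312.811]
mug 0.83 [ 0.292 -0.36   0.003] [434.395 296.487]
tape_roll 0.55 [0.458 0.491 0.004] [175.872 259.106]
card_box 0.71 [ 0.445 -0.508  0.006] [474.501 248.469]
scene 45.18894057686062 320.36776211792244 244.70781851345382 [0.87  0.719 1.373] [-0.062  0.218  0.931 -0.287]
hub 0.72 [0.578 0.053 0.234] [311.317 261.187]
handle_mid 0.61 [ 0.589 -0.016  0.257] [293.992 235.62 ]
handle 0.69 [ 0.588 -0.016  0.228] [295.031 242.465]
glue_bottle 0.6 [0.472 0.269 0.001] [388.078 359.27 ]
glue_bottle 0.53 [ 0.443 -0.507  0.004] [275.246 152.695]
envelopes 0.7 [ 0.624 -0.183  0.002] [262.755 248.479]
glue_stick 0.68 [0.47  0.034 0.018] [345.814 283.706]
stapler 0.83 [0.277 0.345 0.004] [469.672 351.916]
stapler 0.6 [ 0.287 -0.363  0.002] [338.643 166.895]
mug 0.88 [ 0.289 -0.359  0.001] [338.72  168.042]
tape_roll 0.94 [ 0.455  0.49  -0.   ] [441.399 435.783]
card_box 0.97 [ 0.447 -0.509  0.005] [273.757 152.356]
```

```bash
python3 - <<'E'
import cv2,numpy as np
a=cv2.imread('pics/top0.png')[110:330,180:440]; b=cv2.imread('pics/scene0.png')[140:360,200:460]
cv2.imwrite('pics/v1.png',cv2.resize(np.vstack([a,b])[:],None,fx=1.36,fy=1.36) if 0 else cv2.resize(np.hstack([a,b]),(800,338)))
E
```

```text
(no output)
```

View pics/v1.png

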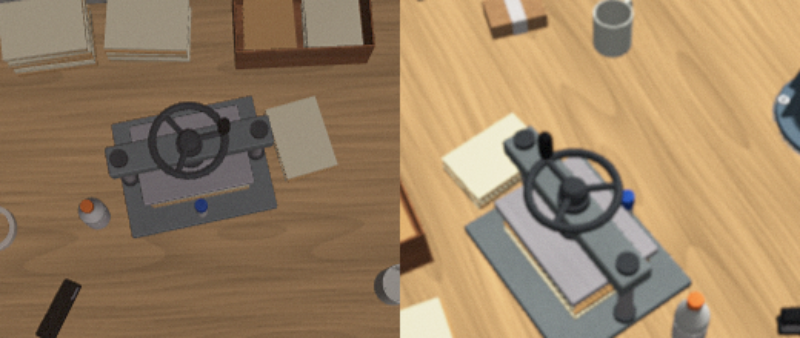

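```bash
python3 -m pendant '[[[0,0,40,0,0],[0,0,40,0,0],[0,0,20,0,0],[0,0,0,0,0]]]'
```

```text
time_s: 1.6
eef_pos: [0.1414, 0.5583, 0.3333]
eef_rot: [0.001, 0.124, 0.992, 0.002]
wrist_force: [-0.3, 0.3, -0.1]
opening: 0.142
```

```bash
python3 -m pendant '[[[31,-34,0,0,0],[31,-34,0,0,0],[31,-34,0,0,0],[31,-34,0,0,0],[31,-34,0,0,0],[31,-34,0,0,0],[31,-34,0,0,0],[31,-34,0,0,0]]]'; python3 -m pendant '[[[31,-34,0,0,0],[31,-34,0,0,0],[31,-34,0,0,0],[31,-34,0,0,0],[31,-34,0,0,0],[31,-34,0,0,0],[31,-34,0,0,0],[26,-39,0,0,0]]]'; python3 -m pendant '[[[0,0,0,0,0],[0,0,0,0,0]]]'
```

```text
time_s: 2.6
eef_pos: [0.3893, 0.284, 0.3296]
eef_rot: [-0.001, 0.124, 0.992, -0.0]
wrist_force: [0.5, 0.4, -0.1]
opening: 0.001
time_s: 3.6
eef_pos: [0.6324, 0.0075, 0.329]
eef_rot: [-0.001, 0.123, 0.992, 0.0]
wrist_force: [0.1, 1.0, -0.1]
opening: -0.004
time_s: 3.85
eef_pos: [0.6313, 0.0087, 0.3296]
eef_rot: [-0.001, 0.124, 0.992, 0.0]
wrist_force: [0.4, 0.1, 0.3]
opening: -0.001
```

```bash
python3 -m pendant '[[[0,0,-30,0,0],[0,0,-30,0,0],[0,0,-24,0,0],[0,0,0,0,0]]]'; python3 - <<'E'
from h import *
np.set_printoptions(precision=4,suppress=True)
cs=[]
for n in ['top','scene','wrist']:
    c=cam(n,n+'1.png')
    for t in ['hub','handle_mid']:
        for r in spotter.tip_of(n,t)[:1]: P=w(c,r['at']); print(n,t,round(r['confidence'],2),P,px(c,P))
a=cv2.imread('pics/scene1.png')[160:320,220:420]; b=cv2.imread('pics/wrist1.png')
cv2.imwrite('pics/v2.png',np.hstack([cv2.resize(a,(400,320)),cv2.resize(b,(400,320))]))
H=np.array([.5785,.054])
# pusher waypoints every 7.5 deg clockwise
a=np.radians(-40-7.5*np.arange(57)); p=H*1000+70*np.c_[np.cos(a),np.sin(a)]
print(np.round(np.diff(p,axis=0),1).tolist())
E
```

```text
time_s: 4.35
eef_pos: [0.6299, 0.0101, 0.2448]
eef_rot: [-0.003, 0.123, 0.992, 0.0]
wrist_force: [-0.1, 0.4, -0.2]
opening: -0.001
scene handle_mid 0.58 [ 0.593  -0.0166  0.2594] [292.4592 235.5603]
wrist hub 0.89 [0.5767 0.0509 0.2375] [390.7604 138.2888]
wrist handle_mid 0.56 [ 0.589  -0.017   0.2587] [212.1254 226.7797]
[[-6.3, -6.6], [-7.1, -5.7], [-7.8, -4.8], [-8.4, -3.7], [-8.8, -2.6], [-9.0, -1.4], [-9.2, -0.2], [-9.1, 1.0], [-8.9, 2.2], [-8.5, 3.3], [-8.0, 4.4], [-7.4, 5.4], [-6.6, 6.3], [-5.7, 7.1], [-4.8, 7.8], [-3.7, 8.4], [-2.6, 8.8], [-1.4, 9.0], [-0.2, 9.2], [1.0, 9.1], [2.2, 8.9], [3.3, 8.5], [4.4, 8.0], [5.4, 7.4], [6.3, 6.6], [7.1, 5.7], [7.8, 4.8], [8.4, 3.7], [8.8, 2.6], [9.0, 1.4], [9.2, 0.2], [9.1, -1.0], [8.9, -2.2], [8.5, -3.3], [8.0, -4.4], [7.4, -5.4], [6.6, -6.3], [5.7, -7.1], [4.8, -7.8], [3.7, -8.4], [2.6, -8.8], [1.4, -9.0], [0.2, -9.2], [-1.0, -9.1], [-2.2, -8.9], [-3.3, -8.5], [-4.4, -8.0], [-5.4, -7.4], [-6.3, -6.6], [-7.1, -5.7], [-7.8, -4.8], [-8.4, -3.7], [-8.8, -2.6], [-9.0, -1.4], [-9.2, -0.2], [-9.1, 1.0]]
```

View pics/v2.png

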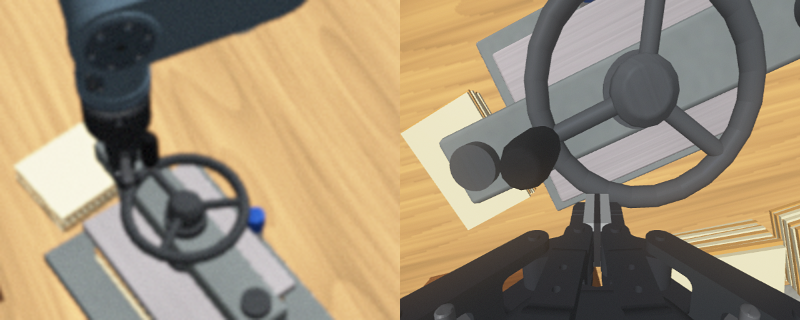

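```bash
python3 -m pendant '[[[-6,-7,0,0,0],[0,0,0,0,0]]]'; for i in 1; do python3 -m pendant '[[[-4,-3,0,0,0],[0,0,0,0,0]]]'; python3 -m pendant '[[[-3,-2,0,0,0],[0,0,0,0,0]]]';  python3 -m pendant '[[[-4,-2,0,0,0],[0,0,0,0,0]]]'; python3 -m pendant '[[[-4,-3,0,0,0],[0,0,0,0,0]]]'; done
```

```text
time_s: 5.05
eef_pos: [0.6256, 0.0007, 0.2473]
eef_rot: [-0.0, 0.124, 0.992, -0.0]
wrist_force: [-0.3, 0.2, 0.2]
opening: -0.002
time_s: 5.3
eef_pos: [0.6218, -0.0018, 0.2473]
eef_rot: [-0.0, 0.124, 0.992, -0.0]
wrist_force: [-1.0, 1.1, -0.5]
opening: 0.004
time_s: 5.55
eef_pos: [0.6189, -0.0036, 0.2473]
eef_rot: [-0.0, 0.124, 0.992, -0.0]
wrist_force: [0.4, 0.1, -0.4]
opening: 0.001
time_s: 5.8
eef_pos: [0.6148, -0.0056, 0.2473]
eef_rot: [-0.0, 0.124, 0.992, -0.0]
wrist_force: [0.5, 0.4, -0.5]
opening: -0.0
time_s: 6.05
eef_pos: [0.6109, -0.0085, 0.2474]
eef_rot: [0.0, 0.124, 0.992, 0.0]
wrist_force: [0.1, 0.9, 0.4]
opening: -0.0
```

```bash
python3 -m pendant '[[[-2,-1,0,0,0],[0,0,0,0,0]]]'; python3 -m pendant '[[[-2,-1,0,0,0],[0,0,0,0,0]]]';  python3 -m pendant '[[[-2,-1,0,0,0],[0,0,0,0,0]]]'; python3 -m pendant '[[[-2,-1,0,0,0],[0,0,0,0,0]]]'
```

```text
time_s: 6.3
eef_pos: [0.609, -0.0094, 0.2473]
eef_rot: [0.0, 0.124, 0.992, 0.0]
wrist_force: [1.2, 1.8, 0.5]
opening: 0.002
time_s: 6.55
eef_pos: [0.607, -0.0106, 0.2474]
eef_rot: [0.0, 0.124, 0.992, -0.0]
wrist_force: [1.0, 1.8, -0.1]
opening: 0.0
time_s: 6.8
eef_pos: [0.6049, -0.0117, 0.2473]
eef_rot: [-0.0, 0.124, 0.992, -0.0]
wrist_force: [1.7, 2.1, 0.5]
opening: 0.0
time_s: 7.05
eef_pos: [0.6029, -0.0129, 0.2474]
eef_rot: [0.0, 0.124, 0.992, -0.0]
wrist_force: [1.4, 0.9, -0.5]
opening: 0.0
```

```bash
python3 -m pendant '[[[-9,-2.5,0,0,0],[-9,-1.5,0,0,0],[-9,0,0,0,0],[-9,1,0,0,0],[-9,2,0,0,0],[-8.5,3.5,0,0,0],[-8,4.5,0,0,0],[-7.5,5.5,0,0,0]]]'; python3 - <<'E'
from h import *
np.set_printoptions(precision=4,suppress=True)
H=np.array([.5778,.0527])
e=monitor.get_obs()['eef_pos'][:2]-H; print(np.hypot(*e),np.degrees(np.arctan2(e[1],e[0])))
for n in ['wrist','scene','top']:
    c=cam(n,n+'2.png')
    for t in ['hub','handle_mid']:
        for r in spotter.tip_of(n,t)[:1]:
            P=w(c,r['at']); d=P[:2]-H; print(n,t,round(r['confidence'],2),P,np.degrees(np.arctan2(d[1],d[0])))
E
```

```text
time_s: 8.05
eef_pos: [0.5336, -0.0001, 0.2475]
eef_rot: [0.0, 0.124, 0.992, -0.0]
wrist_force: [2.9, -1.5, 0.2]
opening: -0.001
0.06885948341015158 -129.952356613403
wrist hub 0.7 [0.5782 0.0533 0.24  ] 55.674034391586666
wrist handle_mid 0.67 [0.5143 0.0183 0.256 ] -151.54323448111475
scene hub 0.89 [0.578  0.0566 0.2344] 87.80048347716284
scene handle_mid 0.5 [0.5172 0.0208 0.2609] -152.220250767857
top hub 0.89 [0.5785 0.057  0.2452] 81.06968349494528
top handle_mid 0.47 [0.5174 0.0167 0.2605] -149.21688185724653
```

```bash
python3 -m pendant '[[[-6.5,6,0,0,0],[-5.5,7,0,0,0],[-5,8,0,0,0],[-3.5,8.5,0,0,0],[-2.5,9,0,0,0],[-1.5,9,0,0,0],[0,9,0,0,0],[1,9,0,0,0]]]';  python3 -m pendant '[[[2,9,0,0,0],[3.5,8.5,0,0,0],[4.5,8,0,0,0],[5.5,7.5,0,0,0],[6.5,6.5,0,0,0],[7,5.5,0,0,0],[8,5,0,0,0],[8.5,3.5,0,0,0]]]'; cat > m.py <<'E'
from h import *
import sys
np.set_printoptions(precision=4,suppress=True)
H=np.array([.578,.0535])
e=monitor.get_obs()['eef_pos'][:2]-H; print(np.hypot(*e),np.degrees(np.arctan2(e[1],e[0])))
for n in ['wrist','scene','top']:
    c=cam(n,n+sys.argv[1]+'.png')
    for t in ['hub','handle_mid']:
        for r in spotter.tip_of(n,t)[:1]:
            P=w(c,r['at']); d=P[:2]-H; print(n,t,round(r['confidence'],2),P,np.degrees(np.arctan2(d[1],d[0])))
E
python3 m.py 3
```

```text
time_s: 9.5
eef_pos: [0.5105, 0.0658, 0.2473]
eef_rot: [-0.0, 0.124, 0.992, -0.0]
wrist_force: [2.0, -3.3, 0.6]
opening: -0.0
time_s: 10.5
eef_pos: [0.5563, 0.1193, 0.247]
eef_rot: [-0.0, 0.124, 0.992, 0.0]
wrist_force: [-2.1, -2.4, -0.0]
opening: -0.001
0.0693197871225443 108.25315274204523
scene hub 0.63 [0.5764 0.0559 0.233 ] 124.77272144906432
scene handle_mid 0.43 [0.5852 0.1242 0.2598] 84.17434425650019
top hub 0.59 [0.58   0.0529 0.2435] -17.85211889244797
top handle_mid 0.51 [ 0.2948 -0.3601  0.003 ] -124.39839386514271
```

```bash
python3 -m pendant '[[[9,2.5,0,0,0],[9,1.5,0,0,0],[9,0,0,0,0],[9,-1,0,0,0],[9,-2,0,0,0],[8.5,-3.5,0,0,0],[8,-4.5,0,0,0],[7.5,-5.5,0,0,0]]]';  python3 -m pendant '[[[6.5,-6,0,0,0],[5.5,-7,0,0,0],[5,-8,0,0,0],[3.5,-8.5,0,0,0],[2.5,-9,0,0,0],[1.5,-9,0,0,0],[0,-9,0,0,0],[0,0,0,0,0]]]'; python3 m.py 4
```

```text
time_s: 11.95
eef_pos: [0.6255, 0.1064, 0.2473]
eef_rot: [-0.0, 0.124, 0.992, 0.0]
wrist_force: [-5.9, 0.0, -0.2]
opening: 0.002
time_s: 12.95
eef_pos: [0.6498, 0.0485, 0.2475]
eef_rot: [0.0, 0.124, 0.992, -0.001]
wrist_force: [-0.2, -0.6, -0.7]
opening: -0.001
0.0719350594711195 -3.9599318683344134
wrist hub 0.7 [0.5757 0.0518 0.2412] -143.497867005771
wrist handle_mid 0.79 [0.6374 0.0238 0.2577] -26.551860800009383
scene hub 0.79 [0.5761 0.0549 0.2347] 145.10315330630448
scene handle_mid 0.56 [0.457  0.4873 0.0008] 105.58070944307657
top handle_mid 0.64 [ 0.6228 -0.1894  0.0005] -79.55002603759077
```

```bash
python3 -m pendant '[[[-1.5,-9,0,0,0],[-3,-9,0,0,0],[-4,-8.5,0,0,0],[-5,-8,0,0,0],[-6,-7.5,0,0,0],[-7,-6.5,0,0,0],[-7,-5.5,0,0,0],[0,0,0,0,0]]]';  python3 m.py 5
```

```text
time_s: 14.4
eef_pos: [0.6153, -0.0049, 0.2474]
eef_rot: [-0.0, 0.124, 0.992, -0.0]
wrist_force: [0.0, 0.1, 0.2]
opening: 0.001
0.06932454447255083 -57.44579167145592
wrist hub 0.82 [0.5787 0.0512 0.2396] -73.13077304763677
wrist handle_mid 0.81 [ 0.5912 -0.0138  0.257 ] -78.92306671612285
scene hub 0.96 [0.5763 0.055  0.2325] 139.5874015131083
scene handle_mid 0.57 [ 0.5958 -0.0143  0.2593] -75.29624619337667
top handle_mid 0.56 [ 0.5913 -0.014   0.2603] -78.81495336340505
```

```bash
python3 -m pendant '[[[-2,-1.5,0,0,0],[-1.5,-1,0,0,0],[0,0,0,0,0]]]'; python3 -m pendant '[[[8,6,0,0,0],[8,8,0,0,0],[8,8,0,0,0],[0,0,30,0,0],[0,0,40,0,0],[0,0,50,0,0],[0,40,30,0,0],[0,40,0,0,0]]]'; python3 -m pendant '[[[-30,40,0,0,0],[-30,50,0,0,0],[-30,50,0,0,0],[-30,50,0,0,0],[-30,40,0,0,0],[-30,30,0,0,0],[0,0,0,0,0],[0,0,0,0,0]]]'; python3 - <<'E'
from h import *
import runpy,sys
sys.argv=['m.py','6']; runpy.run_path('m.py')
for n in ['top','scene']:
    c=cam(n)
    for t in ['glue_bottle','envelopes','glue_stick','stapler','mug','tape_roll','card_box']:
        for r in spotter.tip_of(n,t)[:1]: print(n,t,round(r['confidence'],2),w(c,r['at']))
T=[cv2.imread(f'pics/top{k}.png')[150:260,240:400] for k in (0,6)]
S=[cv2.imread(f'pics/scene{k}.png')[200:310,240:400] for k in (0,6)]
cv2.imwrite('pics/v3.png',cv2.resize(np.vstack([np.hstack(T),np.hstack(S)]),(800,550),interpolation=cv2.INTER_CUBIC))
E
```

```text
time_s: 15.22
eef_pos: [0.6125, -0.0064, 0.2473]
eef_rot: [0.0, 0.124, 0.992, 0.0]
wrist_force: [0.5, 2.0, -0.9]
opening: -0.006
time_s: 16.23
eef_pos: [0.638, 0.0964, 0.4014]
eef_rot: [0.003, 0.124, 0.992, 0.0]
wrist_force: [0.3, -0.2, -0.4]
opening: 0.002
time_s: 17.23
eef_pos: [0.4568, 0.3556, 0.3973]
eef_rot: [0.0, 0.123, 0.992, -0.0]
wrist_force: [-0.8, 0.0, -0.4]
opening: 0.001
0.3255471587537995 111.86331545573275
wrist hub 0.96 [0.5776 0.0526 0.2398] -114.0506329211013
scene hub 0.57 [0.5774 0.0523 0.2347] -117.59700904915786
scene handle_mid 0.56 [ 0.588  -0.0159  0.2609] -81.81346780767832
top hub 0.82 [0.58   0.0559 0.2435] 49.72850935175911
top handle_mid 0.67 [ 0.5899 -0.0147  0.2602] -80.10835293530201
top glue_bottle 0.51 [ 0.4743  0.2648 -0.0021]
top envelopes 0.7 [ 0.6247 -0.1818  0.0013]
top glue_stick 0.5 [0.4699 0.0355 0.0185]
top stapler 0.47 [0.2782 0.3434 0.0009]
top mug 0.94 [ 0.2937 -0.3607  0.0055]
top tape_roll 0.72 [0.4589 0.4911 0.0046]
top card_box 0.61 [ 0.4475 -0.5088  0.0074]
scene glue_bottle 0.88 [0.4715 0.2689 0.0029]
scene envelopes 0.73 [ 0.6192 -0.181   0.001 ]
scene glue_stick 0.47 [0.4707 0.0351 0.0191]
scene stapler 0.92 [ 0.2765  0.3433 -0.0008]
scene mug 0.62 [ 0.2899 -0.3596  0.0004]
scene tape_roll 0.82 [0.4562 0.4894 0.0007]
scene card_box 0.88 [ 0.4442 -0.5077  0.0029]
```

View pics/v3.png

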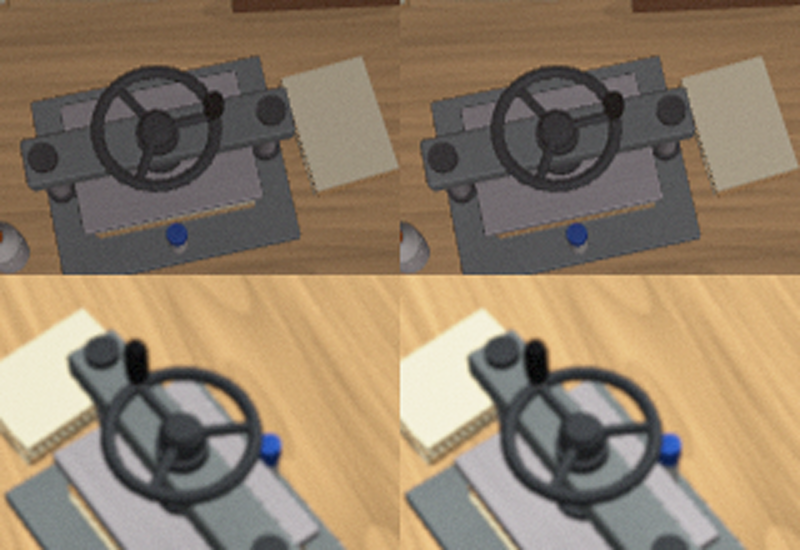

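The handle is back in the same place: (213,105) before and (613,105) now in the top view, and (136,361) before and (536,361) now in the scene view. The platen is visibly lower, and the hand is clear.

```bash
python3 -c "
from bench import order; print(order.hand_in())"
```

```text
the job is handed in; nothing more can be done
None
```

I pushed the wheel one full turn clockwise with the shut fingertips on the handle, backed off, lifted the hand clear, and handed the job in at about 17.5 s.

- **Wheel angle:** the handle now sits at about −80° to −82° round the hub, against about −80° at the start. That is well inside the ±0.2 rad (about 11°) allowed. The before and after pictures match in both views, and the platen is visibly lower.
- **Forces:** the wrist force I read at the end of each move never passed about 6 N. I did not read it during the moves.
- **Hub and bystanders:** the hub's height did not change within measuring error. Every bystander was found within about 6 mm of its starting place, close to the networks' own error of about 4 mm.
- **Checks that disagreed:** a few mid-turn handle readings pointed at the mug, the tape roll and the envelopes instead, and I ignored them. The networks' hub heights spread from 233 to 245 mm, and they did so before I touched the wheel too.

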